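Stop board and relief tile onto the sloping display stand

ROBOT

A 7-joint arm with a two-finger parallel gripper is mounted at the origin on the work surface. World frame = base frame: x ahead of the robot, y to its left, z up, the work surface at z = 0. Lengths are in m, angles in degrees, forces in N, time in s.
With the tool pointing down it reaches from about 0.425 to 0.875 m from the base axis. Payload 4.7 kg.
Tool frame: the origin (TCP) lies at the very end of the fingers, on their centre line; the grasp point (between the pads) lies 19 mm behind it; z points along the fingers, y is the line along which they close (so a half turn about z gives the same grasp; the last joint's range is limited). The gripper opens to 87 mm and grips with 3 to 60 N. Pads are 19 mm wide; open, the fingers measure 117 mm over their backs; the gripper's body (75 mm by 190 mm) begins 51 mm behind the grasp point.
Start: joints at [-64.28, 18.392, -4.016, 83.108, 1.295, 78.541, -3.26], TCP at [0.274, 0.59, 0.223] pointing down, gripper open.
Joint ranges: [-163.93, 163.93], [-17.29, 119.83], [-79.2, 71.16], [3.27, 140.29], [-89.18, 269.18], [5.43, 117.66], [-154.24, 154.24]. Speed limits (degrees/s): [147.25, 147.25, 180, 180, 180, 180, 180].

INTERFACE

Orientations are given as [roll, pitch, yaw] about the fixed x, y, z axes, in that order (R = Rz(yaw) Ry(pitch) Rx(roll)).
In Python, from cell import get_obs, cams, ticket, finder gives the robot as it stands.
- The arm moves only by the shell command python3 -m creep 'ROWS' [FORCE]. ROWS is text: rows parted by semicolons, each of 5 numbers parted by spaces: the shift along the world's x, y, z in m, then the turn about the world's z in degrees, then the finger opening in m, from 0 to 0.087. A call has 1 to 8 rows; each row shifts and turns the commanded pose from where the row before left it; what a row does not reach is not made up. A row lasts 1/8 s, in which the tool goes at most 62.5 mm and 10.7 degrees, less where a joint would pass 70% of its speed; a pose out of reach is approached as far as the arm can. A call with a gripper value outside its range is refused whole. The fingers move at their own pace and stop on an object; FORCE is the grip in N (left out, the last holds). Time passes only in rows, so rows that do not move let the fingers close. It gives the time, the measured TCP pose, the force, the opening and the grip force at its end, in the units of the state.
- get_obs(): the state, without advancing time (a new reading comes with each control period).
- cams.read_camera(name): name is "side" or "top" or "wrist"; returns the picture (480x640x3 uint8, red, green, blue); there is no depth.
- cams.calibration(name): a dict with "fx", "fy", "cx", "cy" (pixels), "extrinsics" (4x4, takes a point from world to camera coordinates). Camera axes: x right, y down, z forward; pixel columns grow to the right and rows downward; lengths in m; the calibration is good to about 2 mm. The wrist camera is an equidistant fisheye: a pixel r from the principal point sees the ray r / f radians off the axis. A picture is of the moment at which its call begins: read the wrist's pose just before it. calibration takes no time and is no camera call; for the wrist camera it gives the pose at the moment of the call.
- ticket.sign_off(): hands the job in; it is judged then, once.
Trained networks look in the newest picture that a camera, given by its name, has taken for a name from the list of things; names that differ only in an ending like _2 or _b are one class to them, and where a whole thing is asked for, a point or a joint stands for the part that bears it (a point fixed in the world has none). Each returns a list of dicts, best first, with "p" (0 to 1); they miss things now and then, are a little off and sometimes report something else, mostly with a low value. They report only what shows in the picture. A call takes as long as a camera call.
- finder.masks_of(name, camera): "mask" (480x640 bool, what is visible of it) and "xy" ([column, row] in pixels, amid what is visible of it).
- finder.tip_of(name, camera): "xy" ([column, row] in pixels: a listed point, or the origin of a listed thing).
The state is a dict: "time_s": time; "qpos": joint angles; "joint_velocities": joint speeds; "effort": joint torques, N m; "tool_pos": TCP position; "tool_rot": TCP orientation; "force": force on the tool from outside, world axes, zero at the start; "wrist_torque": the same for the moment, N m; "grip_width": finger opening in m; "grasp_force": force on a finger pad.
Only numpy, scipy, OpenCV 4.12 (cv2) and the standard library are available. Lean on these libraries where they do the work, as an engineer would, in place of code of your own. Each camera call takes 0.05 s, during which the arm holds its last target. There are 200 camera calls.

TASK

Get the sloping display stand ready: first take the wider of the two boards from the rack and slide it fully home into the slot across the foot of the slope, then lay the oblong terracotta relief tile face up on the narrow sloping rail, lengthwise along it, centred and square, with its lower short edge resting against the board. Set the tile down on the rail, do not let it drop onto it, and leave the other board and everything else on the table where it is.

Things in the scene. Friction and masses are not known exactly. Their poses are not given: they have to be found in the camera images.
- slope: Sloping top of the fixed wooden display stand: a raised rail 40 mm wide that climbs at 25 degrees. Origin: centre of the slot's mouth at the rail's foot, level with the rail's face, 75 mm above the table; x up the slope along the rail, y across, z square to the slope. Rail face at z = 0 from x = 15 to 126 mm; rail 12 mm thick, free air beside it beyond x = 18 mm.
- slot (a point): Same point, centre of the slot's mouth. The slot is 10.5 mm wide (slope's x), 95 mm long (y), 30 mm deep along the slope's -z, so tilted 25 degrees from vertical; mouth bevelled to 18.5 mm over its top 5 mm. Cut in a block 35 (x) x 110 (y) mm, flush with the rail's face.
- stand: Foot of the stand: plate 180 x 110 x 14 mm on the table, x -45 to 135 mm, carrying block and rail on two posts no wider than 70 mm. The foot of the slope is on the side away from the robot, the rail climbs back towards it, give or take 25 degrees. Origin on the table straight under the slot's mouth; x the way the slope climbs.
- stop_board: The wider of two wooden boards that stand upright in the rack: 8 mm thick (x), 90 mm wide (y), 75 mm tall (z), about 50 g; origin at the centre of its lower edge, z up. Symmetric, either face may be the front. It stands in either one of the rack's two slots, 50 mm of it showing.
- narrow_board: The other board in the rack, 8 x 50 x 75 mm (x, y, z), same wood; not needed, stays in the rack. Origin at the centre of its lower edge.
- rack: Fixed low plywood rack, 130 (x) x 110 (y) x 35 mm tall; origin under its centre. Two slots along y at x = -35 and +35 mm, each 11 mm wide, 95 mm long, 25 mm deep (floor 10 mm above the table).
- tile: Oblong terracotta relief tile lying face up on the table: 110 (x) x 64 (y) x 14 mm (z), about 220 g, darker pattern (a border and two diamonds) on its upper face; origin at the centre of its underside. Either short edge may be the lower one on the slope; let go on the bare rail it stays where it is and does not slide down by itself.
- square_tile: Small square terracotta tile, 60 x 60 x 12 mm, bystander; origin under its centre
- jug: Dark metal jug, 110 mm tall, up to 84 mm across, bystander; origin under its centre
- bowl: Terracotta bowl, 130 mm across, 55 mm tall, bystander; origin under its centre
- jar: Small green glass jar with a metal lid, 50 mm across, 70 mm tall, bystander; origin under its centre
- brush: Hand brush about 20 cm long, lying on the table, bystander; x along its length

How it is judged (in metres and radians):
On the way, in this order (a step that is already met when the one before it is completed fails the run):
1. the wider board is fully home in the slot while the tile is not yet on the stand (z of stop_board in the frame of slope between -0.04 and -0.027 m and x of stop_board in the frame of slope between -0.006 and 0.006 m and y of stop_board in the frame of slope between -0.006 and 0.006 m and angle between the z axis of stop_board and the z axis of slope, either way round below 0.15 rad and distance between tile and slope above 0.12 m), for 0.2 s.
2. the tile is down on the rail, within 10 mm of its face, while the fingers still hold it (x of tile in the frame of slope between 0.045 and 0.09 m and y of tile in the frame of slope between -0.02 and 0.02 m and z of tile in the frame of slope between -0.004 and 0.01 m and contact force between the fingers and tile above 0.3 N), for 0.04 s.
At the end, for the whole second after the job is handed in: Wider board home in the slot (within 3 mm of its floor); tile face up, flat on the rail (5 mm, 0.08 rad), within 10 mm of centred and 0.1 rad of lengthwise, lower edge within about 6 mm of the board (centre 52 to 65 mm up-slope of the slot); both at rest (z of stop_board in the frame of slope between -0.04 and -0.027 m and x of stop_board in the frame of slope between -0.006 and 0.006 m and y of stop_board in the frame of slope between -0.006 and 0.006 m and angle between the z axis of stop_board and the z axis of slope, either way round below 0.15 rad and x of tile in the frame of slope between 0.052 and 0.065 m and y of tile in the frame of slope between -0.01 and 0.01 m and z of tile in the frame of slope between -0.003 and 0.005 m and angle between the x axis of tile and the x axis of slope, either way round below 0.1 rad and angle between the z axis of tile and the z axis of slope, either way round below 0.08 rad and angle between tile's own z axis and vertical below 0.7 rad and linear speed of each of tile, stop_board below 0.02 m/s); the robot touches nothing.
It fails at once if the other board or a bystander is moved by more than 30 mm (distance of any of narrow_board, square_tile, jug, bowl, jar, brush from where it was at the start of the episode above 0.03 m).
It also fails if it takes over 72 s, if anything falls off the work surface, if the arm or the gripper's body presses on something with over 40 N, if the wrist force passes 120 N, or if a joint passes its speed limit or range.

## Working session

There is one attempt and no reset: what is moved stays moved. The work goes in short steps, Python scripts to look and compute and a shell command to move; the robot and the scene stay as the last step left them, time stands still between calls to the robot, and variables do not carry over. Pictures are saved under pics/ and viewed, at most 10 in all, crops included, and the job is handed in when it is done.

```bash
mkdir -p pics; ls
cat > h.py <<'E'
import numpy as np, cv2, json
from cell import get_obs, cams, ticket, finder
def uv2ray(name,uv,cal=None):
    c=cal or cams.calibration(name); E=np.array(c["extrinsics"]); R,t=E[:3,:3],E[:3,3]
    x=(uv[0]-c["cx"])/c["fx"]; y=(uv[1]-c["cy"])/c["fy"]
    if name=="wrist":
        r=np.hypot(x,y); d=np.array([x/r*np.sin(r),y/r*np.sin(r),np.cos(r)]) if r>1e-9 else np.array([0,0,1.])
    else: d=np.array([x,y,1.])
    return -R.T@t, R.T@d
def at_z(name,uv,z,cal=None):
    o,d=uv2ray(name,uv,cal); return o+d*(z-o[2])/d[2]
def proj(name,P,cal=None):
    c=cal or cams.calibration(name); E=np.array(c["extrinsics"]); p=np.atleast_2d(P)@E[:3,:3].T+E[:3,3]
    if name=="wrist":
        rho=np.hypot(p[:,0],p[:,1]); th=np.arctan2(rho,p[:,2]); k=th/np.maximum(rho,1e-9)
        return np.c_[c["cx"]+c["fx"]*k*p[:,0],c["cy"]+c["fy"]*k*p[:,1]]
    return np.c_[c["cx"]+c["fx"]*p[:,0]/p[:,2],c["cy"]+c["fy"]*p[:,1]/p[:,2]]
def save(im,f): cv2.imwrite(f,im[:,:,::-1])
E
python3 - <<'E'
from h import *
o=get_obs(); print(o["tool_pos"],o["tool_rot"],o["time_s"])
for n in ["top","side"]:
    im=cams.read_camera(n); save(im,f"pics/{n}0.png"); c=cams.calibration(n); print(n,-np.array(c["extrinsics"])[:3,:3].T@np.array(c["extrinsics"])[:3,3],c["fx"])
    for t in ["slope","slot","stand","stop_board","narrow_board","rack","tile","jug","bowl","jar","brush","square_tile"]:
        r=finder.tip_of(t,n)[:2]; print(t,[(np.round(q["xy"],1).tolist(),round(q["p"],2),np.round(at_z(n,q["xy"],.075 if t in("slope","slot") else 0.01 if "board" in t else 0),3)[:2].tolist()) for q in r])
E
```

```text
pics
[0.27362875 0.5889707  0.2214669 ] [-1.79890192e+02  7.00197740e-03  1.55088188e+02] 0.0
top [ 0.48294855 -0.00248517  0.97301931] 453.6037018372535
slope [([301.6, 239.0], 0.8, [0.586, 0.03])]
slot [([303.9, 236.7], 0.58, [0.591, 0.025])]
stand [([303.1, 241.1], 0.8, [0.59, 0.03])]
stop_board [([183.2, 321.8], 0.63, [0.424, 0.28])]
narrow_board [([177.7, 287.6], 0.49, [0.495, 0.293])]
rack [([183.5, 303.1], 0.66, [0.462, 0.283])]
tile [([448.8, 312.1], 0.84, [0.434, -0.279])]
jug [([223.5, 167.7], 0.71, [0.754, 0.202]), ([331.8, 324.7], 0.71, [0.412, -0.029])]
bowl [([391.8, 170.5], 0.78, [0.744, -0.167])]
jar [([261.5, 161.9], 0.65, [0.767, 0.119]), ([302.6, 242.4], 0.56, [0.588, 0.031])]
brush [([473.2, 213.4], 0.71, [0.646, -0.343])]
square_tile [([333.1, 326.1], 0.58, [0.409, -0.032])]
side [0.47228487 0.68162414 0.80740291] 577.5038496877492
slope [([332.0, 261.7], 0.81, [0.589, 0.025])]
slot [([329.8, 260.8], 0.98, [0.594, 0.023])]
stand [([327.4, 291.3], 0.84, [0.595, 0.03]), ([278.8, 207.4], 0.49, [0.739, -0.168])]
stop_board [([404.0, 437.1], 0.86, [0.429, 0.282])]
narrow_board [([360.6, 426.8], 0.85, [0.493, 0.28]), ([338.8, 162.3], 0.19, [0.644, -0.33])]
rack [([383.9, 436.7], 0.59, [0.458, 0.283])]
tile []
jug [([215.7, 355.7], 0.67, [0.746, 0.202])]
bowl [([281.1, 207.7], 0.55, [0.734, -0.168])]
jar [([219.3, 320.4], 0.63, [0.763, 0.133])]
brush [([341.0, 164.6], 0.9, [0.64, -0.336]), ([359.7, 426.8], 0.6, [0.495, 0.275])]
square_tile [([432.6, 278.6], 0.61, [0.411, -0.042])]
```

View pics/top0.png

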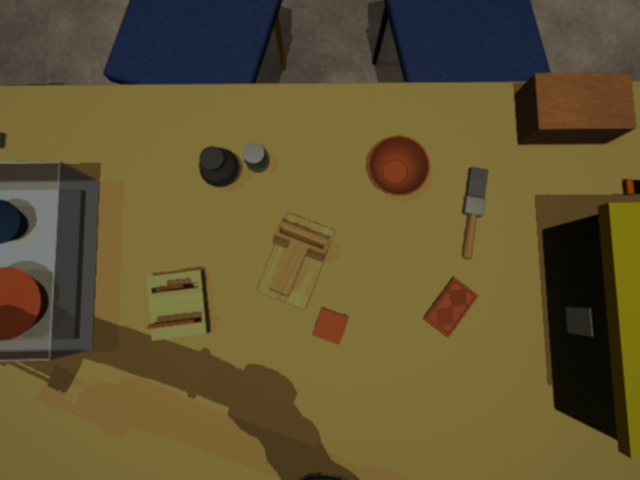

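View pics/side0.png

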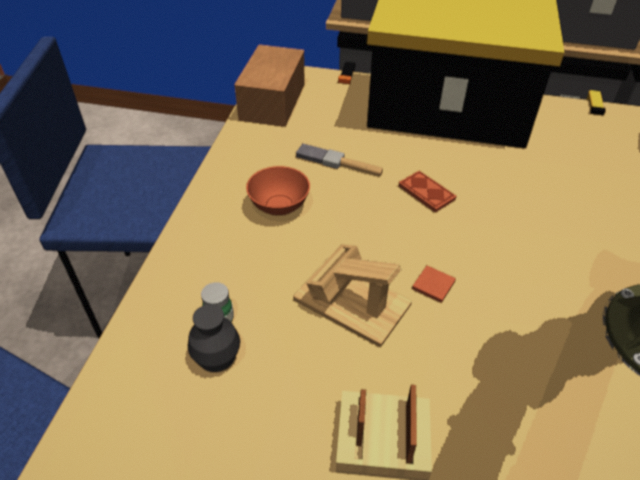

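```bash
python3 -m creep '0.026 -0.043 0.009 -9 0.045;0.026 -0.043 0.009 -9 0.045;0.026 -0.043 0.009 -9 0.045;0.026 -0.043 0.009 -9 0.045;0.026 -0.043 0.009 -9 0.045;0.026 -0.043 0.009 -9 0.045;0.026 -0.043 0.009 -9 0.045;0 0 0 0 0.045'
python3 - <<'E'
from h import *
c=cams.calibration("wrist"); im=cams.read_camera("wrist"); save(im,"pics/w1.png"); o=get_obs()
E=np.array(c["extrinsics"]); print(o["tool_pos"],o["tool_rot"],-E[:3,:3].T@E[:3,3],E[:3,:3].round(3).tolist(),c["fx"],c["cx"],c["cy"],o["force"])
for t in ["rack","stop_board","narrow_board"]:
    for q in finder.tip_of(t,"wrist")[:2]: print(t,q["xy"],q["p"],at_z("wrist",q["xy"],0.01 if "board" in t else 0,c))
E
```

```text
time_s: 2.3
tool_pos: [0.4591, 0.2838, 0.287]
tool_rot: [179.8, 0.0, 91.5]
force: [0.2, 1.3, 0.7]
grip_width: 0.0447
grasp_force: 0.0
[0.45716973 0.28671324 0.28634641] [ 1.79929411e+02 -5.20308759e-02  9.18586635e+01] [0.45601591 0.36385396 0.45069831] [[1.0, 0.027, 0.004], [0.025, -0.957, 0.288], [0.012, -0.288, -0.958]] 371.64829954431775 322.1936152354124 239.85294735135707 [-0.37703204  0.42361786 -1.02924655]
rack [319.5, 193.7] 0.97 [4.56552341e-01 2.87349902e-01 5.55111512e-17]
narrow_board [349.8, 196.7] 0.9 [0.49310193 0.28645491 0.01      ]
```

View pics/w1.png

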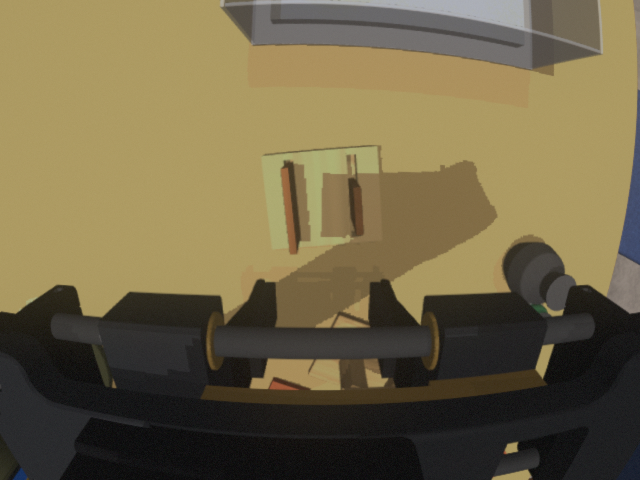

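```bash
cat >> h.py <<'E'
from scipy.optimize import minimize
def box(x0,x1,y0,y1,z0,z1): return np.array([[x,y,z] for x in(x0,x1) for y in(y0,y1) for z in(z0,z1)])
a=np.radians(25); S=np.array([[np.cos(a),0,-np.sin(a)],[0,1,0],[np.sin(a),0,np.cos(a)]])
slp=lambda *b: box(*b)@S.T+[0,0,.075]
PARTS={"rack":[box(-.065,.065,-.055,.055,0,.035)],"stop_board":[box(-.004,.004,-.045,.045,.025,.075)],
"narrow_board":[box(-.004,.004,-.025,.025,.025,.075)],
"tile":[box(-.055,.055,-.032,.032,0,.014)],
"stand":[box(-.045,.135,-.055,.055,0,.014),slp(-.0175,.0175,-.055,.055,-.035,0),slp(.015,.126,-.02,.02,-.012,0)]}
def T(p,P,z=0):
    c,s=np.cos(p[2]),np.sin(p[2]); return P@np.array([[c,s,0],[-s,c,0],[0,0,1]])+[p[0],p[1],z]
K=4
def render(name,parts,p,z,cal):
    m=np.zeros((480*K,640*K),np.uint8)
    for P in parts:
        q=proj(name,T(p,P,z),cal); h=cv2.convexHull(((q+.5)*K-.5).astype(np.float32))
        cv2.fillConvexPoly(m,np.round(h).astype(np.int32),1)
    return m
def fit(views,parts,p0,z=0):
    """views: list of (cam,cal,mask,valid)"""
    big=[(n,c,cv2.resize(m.astype(np.uint8),None,fx=K,fy=K,interpolation=cv2.INTER_NEAREST),v) for n,c,m,v in views]
    def cost(u):
        p=np.array(p0)+np.array(u)*[.01,.01,.1]; s=0
        for n,c,m,v in big:
            r=render(n,parts,p,z,c)
            if v is not None: r=r&v
            s+=1-(r&m).sum()/max((r|m).sum(),1)
        return s/len(big)
    b=min((minimize(cost,[0,0,d],method="Nelder-Mead",options=dict(xatol=.01,fatol=1e-4,maxiter=150,initial_simplex=np.array([[0,0,d],[1,0,d],[0,1,d],[0,0,d+1]]))) for d in(-1,.5)),key=lambda r:r.fun)
    return np.array(p0)+b.x*[.01,.01,.1],b.fun
def getmask(t,n):
    r=finder.masks_of(t,n); return (r[0]["mask"],r[0]["p"]) if r else (None,0)
E
python3 - <<'E'
from h import *
V={}
for n in ["wrist","top","side"]:
    c=cams.calibration(n); cams.read_camera(n)
    for t in ["rack","stop_board","narrow_board","stand"]:
        if n=="wrist" and t=="stand": continue
        m,p=getmask(t,n)
        if m is not None and p>.3: V[t,n]=(n,c,m,None); print(t,n,p,m.sum())
p0={"rack":[.46,.284,0.03],"stop_board":[.427,.282,.03],"narrow_board":[.494,.284,.03],"stand":[.592,.025,np.radians(159)]}
import pickle; pickle.dump(V,open("V.pkl","wb"))
for t in p0:
    for ns in [["wrist"],["top"],["side"],["wrist","top","side"]]:
        vs=[]
        for n in ns:
            if (t,n) in V:
                v=V[t,n]
                if t=="rack":
                    m=v[2].copy()
                    cs=cv2.convexHull(np.argwhere(m)[:,::-1].astype(np.int32)); h=np.zeros((480,640),np.uint8); cv2.fillConvexPoly(h,cs,1); v=(v[0],v[1],h,None)
                vs.append(v)
        if vs: p,f=fit(vs,PARTS[t],p0[t],.010 if "board" in t else 0); print(t,ns,p[:2].round(4),np.degrees(p[2]).round(1),round(f,3))
E
```

```text
rack wrist 0.91 9248
stop_board wrist 0.82 1038
narrow_board wrist 0.66 699
rack top 0.89 3336
stop_board top 0.78 271
narrow_board top 0.74 188
rack side 0.9 6611
stop_board side 0.91 711
narrow_board side 0.54 341
stand side 0.79 3447
rack ['wrist'] [0.4603 0.2876] 6.7 0.031
rack ['top'] [0.4595 0.2879] 6.5 0.02
rack ['side'] [0.4587 0.2883] 6.3 0.019
rack ['wrist', 'top', 'side'] [0.4595 0.2881] 6.7 0.025
stop_board ['wrist'] [0.4262 0.2836] 5.9 0.072
stop_board ['top'] [0.4252 0.2808] 6.6 0.11
stop_board ['side'] [0.4247 0.2854] 6.0 0.105
stop_board ['wrist', 'top', 'side'] [0.4254 0.2828] 6.5 0.133
narrow_board ['wrist'] [0.4955 0.2853] 7.0 0.139
narrow_board ['top'] [0.4954 0.2815] 5.0 0.129
narrow_board ['side'] [0.4943 0.2889] 6.0 0.161
narrow_board ['wrist', 'top', 'side'] [0.4948 0.2854] 6.6 0.185
stand ['side'] [0.5896 0.0291] 157.8 0.504
stand ['wrist', 'top', 'side'] [0.5896 0.0291] 157.8 0.504
```

```bash
python3 -m creep '-0.0305 -0.0055 -0.05 4.6 0.045;0 0 -0.06 0 0.045;0 0 0 0 0.045'
python3 - <<'E'
from h import *
P=np.array([get_obs()["tool_pos"] for _ in range(1)]); print(P)
V=[]
c=cams.calibration("wrist"); im=cams.read_camera("wrist"); m,p=getmask("stop_board","wrist"); print(p,m.sum())
print(fit([("wrist",c,m,None)],PARTS["stop_board"],[.4255,.2835,.115],.01))
m,p=getmask("rack","wrist");m=m.astype(np.uint8);h=np.zeros((480,640),np.uint8);cv2.fillConvexPoly(h,cv2.convexHull(np.argwhere(m)[:,::-1].astype(np.int32)),1)
print(p,fit([("wrist",c,h,None)],PARTS["rack"],[.4595,.288,.115],0)); save(im,"pics/w2.png")
E
```

```text
time_s: 3.58
tool_pos: [0.4223, 0.2808, 0.1717]
tool_rot: [-179.6, 0.3, 96.7]
force: [0.9, -1.5, 0.8]
grip_width: 0.0455
grasp_force: 0.0
[[0.422295   0.28083562 0.17165459]]
0.78 1474
(array([0.42566816, 0.28290116, 0.10995788]), np.float64(0.06244884596496969))Traceback (most recent call last):
  File "<stdin>", line 6, in <module>
AttributeError: 'NoneType' object has no attribute 'astype'
```

```bash
python3 -m creep '0 0 -0.06 0 0.045;0 0 -0.043 0 0.045;0 0 -0.02 0 0.045;0 0 0 0 0;0 0 0 0 0;0 0 0 0 0;0 0 0 0 0' 25
```

```text
time_s: 4.6
tool_pos: [0.426, 0.2835, 0.0537]
tool_rot: [179.9, -0.1, 96.7]
force: [-0.2, -0.0, 0.4]
grip_width: 0.013
grasp_force: 0.0
```

```bash
python3 -m creep '0 0 0 0 0;0 0 0 0 0;0 0 0 0 0' 25
```

```text
time_s: 4.97
tool_pos: [0.4258, 0.2834, 0.0533]
tool_rot: [179.9, -0.0, 96.7]
force: [-0.1, -1.0, 5.8]
grip_width: 0.008
grasp_force: 25.0
```

```bash
python3 -m creep '0 0 0.04 0 0;0 0 0.06 0 0;0.022 -0.05 0.03 -5 0;0.023 -0.053 0.03 -5 0;0.023 -0.053 0.03 -5 0;0.023 -0.053 0.03 -5 0;0.023 -0.053 0.027 -5 0;0.0255 -0.0565 0 -4 0' && python3 -m creep '0 0 0 0 0;0 0 0 0 0'
python3 - <<'E'
from h import *
import pickle
c=cams.calibration("wrist"); im=cams.read_camera("wrist"); save(im,"pics/w3.png")
for t in ["stand","slope","slot"]:
    for q in finder.tip_of(t,"wrist")[:1]: print(t,q["xy"],q["p"],at_z("wrist",q["xy"],0.075 if t!="stand" else 0,c))
    m,p=getmask(t,"wrist"); print(p,None if m is None else m.sum())
    if m is not None: save(np.dstack([m*255]*3).astype(np.uint8),f"pics/m_{t}.png")
E
```

```text
time_s: 5.98
tool_pos: [0.5631, -0.0292, 0.2976]
tool_rot: [179.8, -0.1, 67.6]
force: [0.2, -0.1, -1.4]
grip_width: 0.0079
grasp_force: 25.0
time_s: 6.22
tool_pos: [0.5612, -0.0277, 0.2946]
tool_rot: [-179.9, 0.0, 67.7]
force: [-0.3, 0.9, -1.1]
grip_width: 0.0079
grasp_force: 25.0
stand [330.1, 146.1] 0.7 [0.59262307 0.02598228 0.        ]
0.76 14756
slope [328.2, 147.5] 0.76 [0.59002586 0.02871798 0.075     ]
0.91 8874
slot [327.6, 147.6] 0.89 [0.58941897 0.02885329 0.075     ]
0.92 8835
```

View pics/w3.png

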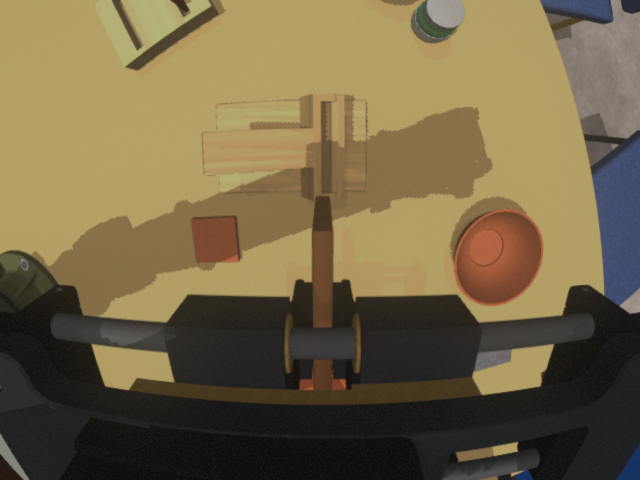

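Run:
```python
from h import *
c=cams.calibration("wrist"); im=cams.read_camera("wrist")
m,p=getmask("stand","wrist"); m2,p2=getmask("slope","wrist"); mb,pb=getmask("stop_board","wrist"); print(p,p2,pb,mb.sum())
np.savez("w3.npz",m=m,m2=m2,mb=mb,im=im)
p0=[.59,.028,np.radians(159)]
val=np.ones((480*K,640*K),np.uint8); r=cv2.dilate(mb.astype(np.uint8),np.ones((5,5))); val[cv2.resize(r,None,fx=K,fy=K)>0]=0
m=m&~r.astype(bool); m2=m2&~r.astype(bool)
print(fit([("wrist",c,m,val)],PARTS["stand"],p0)); print(fit([("wrist",c,m2,val)],PARTS["stand"][1:],p0))
vs=[]
for n in["top","side"]:
    cc=cams.calibration(n); cams.read_camera(n); q,pp=getmask("slope",n); print(n,pp)
    if q is not None: f=fit([(n,cc,q,None)],PARTS["stand"][1:],p0); print(n,f)
o=get_obs();print(o["tool_pos"],o["tool_rot"])
# held board: rows<285
v=np.zeros((480*K,640*K),np.uint8); v[:275*K]=1; mm=mb.copy(); mm[275:]=0
ys,xs=np.nonzero(mm); print(xs.min(),xs.max(),ys.min(),ys.max())
b=[box(-.004,.004,-.045,.045,0,.075)]
for z in(.250,.255): print(fit([("wrist",c,mm,v)],b,[.565,-.035,np.radians(67.7-90)],z))
```

```text
0.83 0.77 0.81 3223
(array([0.59110396, 0.02947376, 2.76167542]), np.float64(0.018815295234998697))
(array([0.59053952, 0.02936045, 2.76236505]), np.float64(0.026700516501794613))
top 0.61
top (array([0.58885966, 0.0312836 , 2.73106829]), np.float64(0.7511825150872615))
side 0.57
side (array([0.58920809, 0.02916432, 2.75955508]), np.float64(0.031500940669022204))
[ 0.56161008 -0.02806105  0.29547262] [1.79994301e+02 6.15335457e-04 6.76903326e+01]
312 333 195 274
(array([ 0.56025788, -0.02783993, -0.39614224]), np.float64(0.04056186261304595))
(array([ 0.56064262, -0.02760249, -0.38886425]), np.float64(0.03238044144696506))
```

```bash
python3 -m creep '0.0147 0.0287 -0.02 0.5 0;0.0147 0.0288 -0.03 0 0;0 0 -0.04 0 0;0 0 -0.04 0 0;0 0 -0.03 0 0;0 0 0 0 0;0 0 0 0 0'
python3 - <<'E'
from h import *
o=[]
for n in["wrist","side","top"]:
    c=cams.calibration(n); im=cams.read_camera(n); save(im,f"pics/p4{n}.png"); ob=get_obs(); o.append(np.r_[ob["tool_pos"],ob["tool_rot"][2]])
    mb,p=getmask("stop_board",n)
    if mb is None: continue
    if n!="wrist":
        print(n,p,mb.sum()); v=np.zeros((480*K,640*K),np.uint8)
        # compare only lower part of board (below the fingers)
        print(fit([(n,c,mb,None)],[box(-.004,.004,-.045,.045,0,.075)],[.5899,.0298,np.radians(-21.8)],o[-1][2]-.043))
print(np.mean(o,0),o)
im=cv2.imread("pics/p4side.png")[200:320,240:420]; w=cv2.imread("pics/p4wrist.png")[60:360,120:520]
a_=cv2.resize(im,(780,520),interpolation=cv2.INTER_CUBIC); cv2.imwrite("pics/p4sc.png",a_)
E
```

```text
time_s: 7.85
tool_pos: [0.592, 0.0294, 0.1369]
tool_rot: [179.9, -0.0, 68.2]
force: [0.9, 0.0, -0.7]
grip_width: 0.0077
grasp_force: 25.0
side 0.96 833
(array([ 0.59022416,  0.02875354, -0.36326472]), np.float64(0.34581300408244553))
[5.92086291e-01 2.94860024e-02 1.37104422e-01 6.81876715e+01] [array([5.92284961e-01, 2.94412131e-02, 1.37303107e-01, 6.81842733e+01]), array([5.92192887e-01, 2.95013416e-02, 1.37263898e-01, 6.81875217e+01]), array([5.91781025e-01, 2.95154525e-02, 1.36746261e-01, 6.81912195e+01])]
```

View pics/p4sc.png

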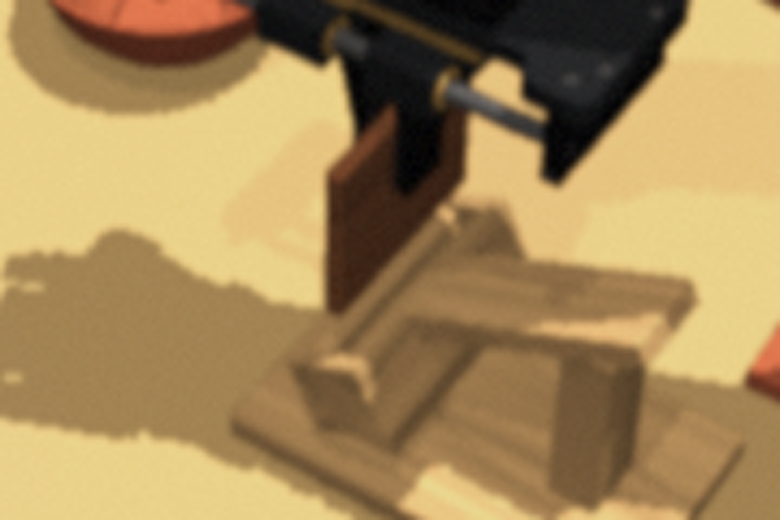

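```bash
python3 -m creep '-0.001 0.0004 -0.01 0 0;0 0 -0.01 0 0;0 0 0 0 0'; python3 -m creep '0 0 -0.002 0 0;0 0 -0.002 0 0;0 0 0 0 0'
```

```text
time_s: 8.52
tool_pos: [0.589, 0.0298, 0.1139]
tool_rot: [-179.9, 0.1, 68.2]
force: [0.6, -0.7, -0.2]
grip_width: 0.0077
grasp_force: 25.0
time_s: 8.9
tool_pos: [0.59, 0.0298, 0.1114]
tool_rot: [-180.0, 0.0, 68.2]
force: [-0.8, -0.9, -0.8]
grip_width: 0.0075
grasp_force: 25.0
```

```bash
python3 -m creep '0 0 -0.002 0 0;0 0 0 0 0'; python3 -m creep '0 0 -0.002 0 0;0 0 0 0 0'
```

```text
time_s: 9.15
tool_pos: [0.5897, 0.0302, 0.1095]
tool_rot: [-180.0, -0.0, 68.2]
force: [-1.8, 1.1, 1.9]
grip_width: 0.0076
grasp_force: 25.0
time_s: 9.4
tool_pos: [0.5893, 0.0305, 0.1079]
tool_rot: [-179.9, -0.0, 68.2]
force: [-4.1, 0.7, 5.2]
grip_width: 0.0078
grasp_force: 25.0
```

```bash
python3 -m creep '0 0 0 0 0.03;0 0 0 0 0.03;0.007 -0.0028 0 0 0.03;0.007 -0.0028 0 0 0.03;0.007 -0.0028 0 0 0.03;0.006 -0.0024 0 0 0.03;0 0 0 0 0.03;0 0 0 0 0.03'
python3 - <<'E'
from h import *
im=cams.read_camera("side"); save(im,"pics/p5.png")
cv2.imwrite("pics/p5c.png",cv2.resize(cv2.imread("pics/p5.png")[200:320,240:420],(780,520),interpolation=cv2.INTER_CUBIC))
E
```

```text
time_s: 10.4
tool_pos: [0.6169, 0.0191, 0.1073]
tool_rot: [-180.0, 0.0, 68.2]
force: [-0.6, -0.4, -0.8]
grip_width: 0.0299
grasp_force: 0.0
```

View pics/p5c.png

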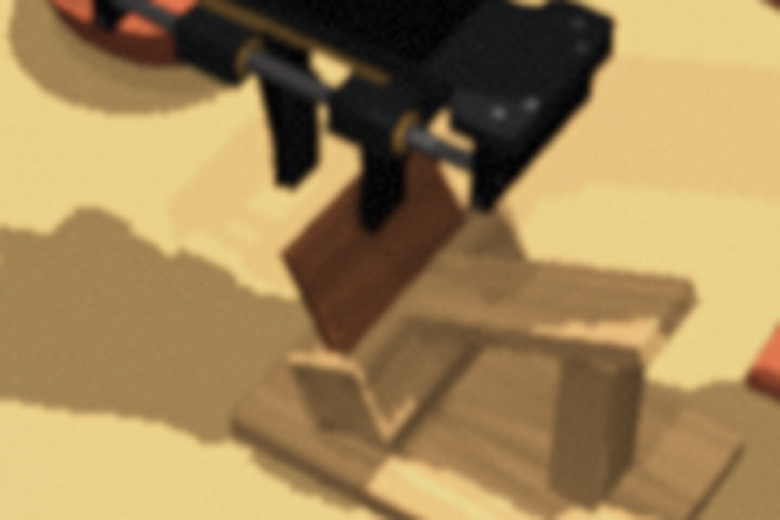

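```bash
python3 -m creep '-0.004 0.0016 0.01 0 0.03;0 0 0.03 0 0;0 0 0.05 0 0;-0.02 -0.05 0.03 0 0;-0.02 -0.05 0.03 0 0;0 0 0 0 0;0 0 0 0 0'
cat >> h.py <<'E'
ST=np.array([.5908,.0294,np.radians(158.2)])
def fit_depth(views,st):
    """board in slope frame: x, y, z of lower edge with slope-aligned orientation + tilt"""
    big=[(n,c,cv2.resize(m.astype(np.uint8),None,fx=K,fy=K,interpolation=cv2.INTER_NEAREST)) for n,c,m in views]
    def cost(u):
        x,y,z,t=u[0]*.005,u[1]*.005,u[2]*.01,u[3]*.1; s=0
        R=cv2.Rodrigues(np.array([0,t,0]))[0]; b=box(-.004,.004,-.045,.045,0,.075)@R.T+[x,y,z-.03]; b=b[b[:,2]>-1]
        # visible part: clip at slope z=0 by scaling along the edges
        lo,hi=b[0::2].copy(),b[1::2]; f=np.clip((0-lo[:,2])/(hi[:,2]-lo[:,2]),0,1)[:,None]; b=np.r_[lo+(hi-lo)*f,hi]
        P=b@S.T+[0,0,.075]
        for n,c,m in big:
            r=render(n,[P],st,0,c); s+=1-(r&m).sum()/max((r|m).sum(),1)
        return s/len(big)
    r=minimize(cost,[0,0,0,0],method="Nelder-Mead",options=dict(xatol=.01,fatol=1e-4,maxiter=400,initial_simplex=np.array([[0,0,0,0],[1,0,0,0],[0,1,0,0],[0,0,1,0],[0,0,0,1]])))
    return r.x*[.005,.005,.01,.1]+[0,0,-.03,0],r.fun
E
cat > chk.py <<'E'
from h import *
vs=[]
for n,st in(("side",[.5892,.0292,ST[2]]),("wrist",ST),("top",ST)):
    c=cams.calibration(n); im=cams.read_camera(n); save(im,f"pics/chk_{n}.png"); m,p=getmask("stop_board",n)
    if m is None: print(n,"none"); continue
    r=fit_depth([(n,c,m)],st); print(n,round(p,2),m.sum(),r[0].round(4),round(r[1],3))
o=get_obs();print(o["tool_pos"],o["tool_rot"],o["time_s"])
E
python3 chk.py
```

```text
time_s: 11.32
tool_pos: [0.5729, -0.0787, 0.2581]
tool_rot: [180.0, -0.1, 68.2]
force: [-0.4, 0.9, -0.3]
grip_width: 0.0004
grasp_force: 0.0
side 0.95 1186 [ 0.0042 -0.0053 -0.0261 -0.0213] 0.07
wrist 0.76 3574 [ 0.0064 -0.0005 -0.0299 -0.1376] 0.048
top 0.71 815 [ 0.0042 -0.0003 -0.0248 -0.037 ] 0.062
[ 0.57298699 -0.07822581  0.25672197] [-1.79936169e+02  3.88184153e-02  6.82933881e+01] 11.625
```

```bash
python3 -m creep '0.0175 0.05 0 0 0;0.0175 0.0505 0 0 0;0 0 -0.05 0 0;0 0 -0.05 0 0;0 0 -0.02 0 0;0 0 -0.005 0 0;0 0 0 0 0'; python3 -m creep '0 0 -0.004 0 0;0 0 -0.003 0 0;0 0 0 0 0'
```

```text
time_s: 12.5
tool_pos: [0.6091, 0.021, 0.1339]
tool_rot: [179.9, -0.1, 68.2]
force: [0.1, -0.3, 0.9]
grip_width: 0.0004
grasp_force: 0.0
time_s: 12.88
tool_pos: [0.608, 0.0212, 0.1256]
tool_rot: [180.0, -0.0, 68.2]
force: [-0.2, 0.4, 0.3]
grip_width: 0.0005
grasp_force: 0.0
```

```bash
python3 -m creep '0 0 -0.003 0 0;0 0 0 0 0'; python3 -m creep '0 0 -0.002 0 0;0 0 0 0 0';python3 -c "
from h import *
print(get_obs()['tool_pos'],get_obs()['force'])"
```

```text
time_s: 13.12
tool_pos: [0.6078, 0.0212, 0.1222]
tool_rot: [-180.0, 0.0, 68.2]
force: [0.4, -0.1, 0.5]
grip_width: 0.0006
grasp_force: 0.0
time_s: 13.38
tool_pos: [0.6079, 0.0211, 0.1202]
tool_rot: [-180.0, 0.0, 68.2]
force: [-0.7, -0.5, -0.4]
grip_width: 0.0003
grasp_force: 0.0
[0.60787357 0.02114369 0.12023495] [-0.66772093 -0.46541086 -0.43112303]
```

```bash
python3 -m creep '0 0 -0.002 0 0;0 0 0 0 0';  python3 -m creep '0 0 -0.0015 0 0;0 0 0 0 0'; python3 -m creep '0 0 -0.0015 0 0;0 0 0 0 0'
```

```text
time_s: 13.62
tool_pos: [0.6079, 0.0211, 0.1182]
tool_rot: [-180.0, 0.0, 68.2]
force: [0.5, 0.3, 0.2]
grip_width: 0.0007
grasp_force: 0.0
time_s: 13.88
tool_pos: [0.6079, 0.0211, 0.1168]
tool_rot: [-180.0, 0.0, 68.2]
force: [0.8, 0.3, -0.1]
grip_width: 0.0005
grasp_force: 0.0
time_s: 14.12
tool_pos: [0.6087, 0.0209, 0.1161]
tool_rot: [179.9, -0.0, 68.2]
force: [0.3, -0.7, 2.7]
grip_width: 0.0002
grasp_force: 1.3
```

```bash
python3 -m creep '0 0 -0.002 0 0;0 0 0 0 0';  python3 -m creep '0 0 0.03 0 0;0 0 0.05 0 0.03;-0.02 -0.05 0.04 8 0.08;-0.02 -0.05 0.03 8 0.08;0 0 0 0 0.08;0 0 0 0 0.08' && python3 chk.py
```

```text
time_s: 14.38
tool_pos: [0.61, 0.0205, 0.1152]
tool_rot: [179.7, -0.1, 68.2]
force: [1.9, -1.6, 6.7]
grip_width: 0.0007
grasp_force: 3.3
time_s: 15.12
tool_pos: [0.5691, -0.0748, 0.2603]
tool_rot: [-180.0, -0.1, 84.1]
force: [0.4, 0.7, -0.2]
grip_width: 0.0421
grasp_force: 0.0
side 0.68 1172 [ 0.0071 -0.0033 -0.0292 -0.1467] 0.064
wrist 0.59 4238 [ 0.0085  0.0004 -0.0273 -0.1871] 0.03
top 0.79 936 [ 0.0043  0.0015 -0.0175 -0.0256] 0.041
[ 0.56933683 -0.07435902  0.25985705] [-1.79918206e+02  2.47964718e-02  8.42820880e+01] 15.425
```

```bash
python3 -m creep '-0.0225 -0.034 0.003 10 0.085;-0.0225 -0.034 0.003 10 0.085;-0.0225 -0.034 0.003 10 0.085;-0.0225 -0.034 0.003 10 0.085;-0.0225 -0.034 0.003 10 0.085;-0.0225 -0.034 0.003 10 0.085;0 0 0 0 0.085;0 0 0 0 0.085'
cat > tile.py <<'E'
from h import *
p0=[.434,-.279,np.radians(144)]
for n in("wrist","top"):
    c=cams.calibration(n); im=cams.read_camera(n); save(im,f"pics/t_{n}.png"); m,p=getmask("tile",n)
    if m is None: print(n,"none"); continue
    r=fit([(n,c,m,None)],PARTS["tile"],p0); print(n,p,m.sum(),r[0][:2],np.degrees(r[0][2]),r[1])
o=get_obs();print(o["tool_pos"],o["tool_rot"],o["grip_width"],o["qpos"])
E
python3 tile.py
```

```text
time_s: 16.42
tool_pos: [0.4349, -0.2786, 0.2785]
tool_rot: [180.0, -0.0, 144.2]
force: [0.9, 1.0, 0.3]
grip_width: 0.0846
grasp_force: 0.0
wrist 0.93 4913 [ 0.44511537 -0.28093684] 141.35188173228983 0.027122524136558135
top 0.66 1316 [ 0.44534667 -0.28052494] 142.09463379169182 0.23671726755218214
[ 0.43511479 -0.27827227  0.2784299 ] [-1.79986206e+02 -2.64676047e-02  1.44298381e+02] 0.08500221104830802 [-9.4853346  -0.33137414 39.36284186 98.11237141  0.22328391 82.17161973
 84.1449044 ]
```

```bash
python3 -m creep '0.01 -0.0025 -0.05 -2.8 0.087;0 0 -0.06 0 0.087;0 0 -0.06 0 0.087;0 0 -0.06 0 0.087;0 0 -0.03 0 0.087;0 0 -0.012 0 0.087;0 0 0 0 0.087' && python3 -m creep '0 0 0 0 0.05;0 0 0 0 0.05;0 0 0 0 0.05;0 0 0 0 0.05;0 0 0 0 0.05;0 0 0 0 0.05' 20
```

```text
time_s: 17.5
tool_pos: [0.4446, -0.2817, 0.0067]
tool_rot: [-180.0, -0.0, 141.4]
force: [0.3, -0.3, 0.6]
grip_width: 0.0869
grasp_force: 0.0
time_s: 18.25
tool_pos: [0.4451, -0.282, 0.0075]
tool_rot: [179.9, 0.1, 141.4]
force: [-0.3, 0.1, 6.6]
grip_width: 0.0632
grasp_force: 20.0
```

```bash
python3 -m creep '0 0 0.02 0 0.05;0 0 0.04 0 0.05;0 0 0.06 0 0.05;0 0 0.06 0 0.05;0.0135 0.047 0.03 2.4 0.05;0.0135 0.048 0 2.4 0.05;0.0135 0.048 0 2.4 0.05;0.0135 0.048 0 2.4 0.05' 20 && python3 -m creep '0.0135 0.047 0 2.4 0.05;0.0135 0.047 0 2.4 0.05;0.0135 0.0465 0 2.4 0.05;0 0 0 0 0.05;0 0 0 0 0.05'
cat > tin.py <<'E'
from h import *
n="wrist"; c=cams.calibration(n); o=get_obs(); im=cams.read_camera(n); save(im,"pics/tin.png"); m,p=getmask("tile",n); print(p, m is not None and m.sum())
ms,ps=getmask("stand",n); print(ps, ms is not None and ms.sum())
print(o["tool_pos"],o["tool_rot"],o["grip_width"],o["grasp_force"],o["time_s"])
q=o["tool_pos"]; np.savez("tin.npz",m=m,ms=ms)
E
python3 tin.py
```

```text
time_s: 19.25
tool_pos: [0.4981, -0.0895, 0.2163]
tool_rot: [-180.0, -0.0, 151.1]
force: [0.1, -0.1, -1.8]
grip_width: 0.0638
grasp_force: 20.0
time_s: 19.88
tool_pos: [0.5384, 0.0487, 0.2159]
tool_rot: [-179.9, -0.0, 158.2]
force: [-0.8, -0.2, -2.4]
grip_width: 0.064
grasp_force: 20.0
0.8 23391
0.58 6016
[0.53835208 0.04868331 0.21594544] [-1.79895158e+02 -4.78886472e-02  1.58165320e+02] 0.06395161849744192 19.997093975543976 19.875
```

View pics/tin.png

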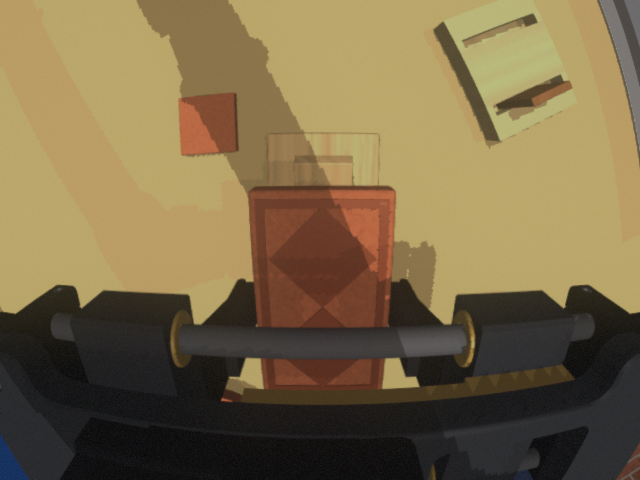

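Run:
```python
from h import *
d=np.load("tin.npz"); c=cams.calibration("wrist"); o=get_obs(); print(o["tool_pos"])
m=d["m"].copy(); m[270:]=0; v=np.zeros((480*K,640*K),np.uint8); v[:270*K]=1
for z in(.205,.209): 
    p,f=fit([("wrist",c,m,v)],PARTS["tile"],[.539,.049,np.radians(158.2)],z); dd=p[:2]-ST[:2]; u=np.array([np.cos(ST[2]),np.sin(ST[2])]); print(p,np.degrees(p[2]),f,"u",dd@u,"y",dd@[-u[1],u[0]])
im=cams.read_camera("wrist"); ms,ps=getmask("slope","wrist"); print(ps, ms is not None and ms.sum())
# rail end/foot columns from stand mask
ms=d["ms"]
for r in range(135,186,6):
    xs=np.nonzero(ms[r])[0]; print(r,xs.min() if len(xs) else 0,xs.max() if len(xs) else 0,len(xs))
print(proj("wrist",T(ST,box(.135,.135,-.055,.055,.014,.014)),c)[[0,2]], proj("wrist",T(ST,slp(.126,.126,-.02,.02,0,0)),c)[[0,2]])
```

```text
[0.53863496 0.04781755 0.21659674]
[0.53941635 0.04812846 2.75972659] 158.1206863280128 0.03332397704590817 u 0.05466413905677789 y 0.0016931274854948587
[0.53874692 0.0480356  2.75854126] 158.05277188990178 0.011379328245859965 u 0.05525120970353045 y 0.0020279504928969218
0.86 1821
135 266 378 113
141 266 379 114
147 266 379 114
153 268 379 112
159 268 379 112
165 268 378 111
171 268 378 111
177 269 378 110
183 269 378 110
[[379.81061844 132.01680153]
 [267.45320606 132.19698526]] [[353.93828902 162.16384215]
 [294.85922885 162.25527389]]
```

```bash
python3 -m creep '0.0024 0.0002 -0.02 0 0.05;0.0024 0.0001 -0.03 0 0.05;0 0 -0.02 0 0.05;0 0 -0.005 0 0.05;0 0 0 0 0.05' 15; python3 -m creep '0 0 -0.004 0 0.05;0 0 -0.004 0 0.05;0 0 -0.004 0 0.05;0 0 0 0 0.05'
```

```text
time_s: 20.75
tool_pos: [0.5439, 0.0495, 0.1421]
tool_rot: [180.0, 0.0, 158.2]
force: [-0.1, 0.2, -1.9]
grip_width: 0.0639
grasp_force: 15.0
time_s: 21.25
tool_pos: [0.5442, 0.0498, 0.13]
tool_rot: [180.0, 0.1, 158.2]
force: [0.7, -0.8, 0.2]
grip_width: 0.0636
grasp_force: 15.0
```

```bash
python3 -m creep '0 0 -0.004 0 0.05;0 0 -0.004 0 0.05;0 0 0 0 0.05'; python3 -m creep '0 0 -0.004 0 0.05;0 0 -0.004 0 0.05;0 0 0 0 0.05'
```

```text
time_s: 21.62
tool_pos: [0.5442, 0.0496, 0.1216]
tool_rot: [180.0, 0.1, 158.2]
force: [3.4, -0.9, -0.6]
grip_width: 0.0638
grasp_force: 15.0
time_s: 22.0
tool_pos: [0.5432, 0.0499, 0.1131]
tool_rot: [-180.0, -0.1, 158.2]
force: [2.2, -0.8, -0.2]
grip_width: 0.0639
grasp_force: 15.0
```

```bash
python3 -m creep '0 0 -0.003 0 0.05;0 0 0 0 0.05'; python3 -m creep '0 0 -0.002 0 0.05;0 0 0 0 0.05'
```

```text
time_s: 22.25
tool_pos: [0.5429, 0.0501, 0.1102]
tool_rot: [-180.0, -0.1, 158.2]
force: [-1.0, -0.3, 0.0]
grip_width: 0.0639
grasp_force: 15.0
time_s: 22.5
tool_pos: [0.5435, 0.05, 0.1086]
tool_rot: [180.0, -0.0, 158.2]
force: [-0.4, 0.5, -0.5]
grip_width: 0.064
grasp_force: 15.0
```

```bash
python3 -m creep '0 0 -0.0015 0 0.05;0 0 0 0 0.05'; python3 -m creep '0 0 -0.0015 0 0.05;0 0 0 0 0.05'
cat > tfit.py <<'E'
from h import *
from scipy.optimize import minimize
import sys
fullv=len(sys.argv)>1
st0={"wrist":ST,"side":[.5892,.0292,ST[2]],"top":ST}
for n in(["wrist"] if not fullv else ["wrist","side","top"]):
    c=cams.calibration(n); o=get_obs(); im=cams.read_camera(n); save(im,f"pics/tf_{n}.png"); m,p=getmask("tile",n)
    if m is None: print(n,"none"); continue
    v=np.ones((480*K,640*K),np.uint8)
    if n=="wrist" and not fullv: v[270*K:]=0; m=m.copy(); m[270:]=0
    M=cv2.resize(m.astype(np.uint8),None,fx=K,fy=K,interpolation=cv2.INTER_NEAREST)
    def cost(u):
        x,y,yaw,pit=.06+u[0]*.01,u[1]*.01,u[2]*.1,u[3]*.1
        R=cv2.Rodrigues(np.array([0,0,yaw]))[0]@cv2.Rodrigues(np.array([0,pit,0]))[0]
        P=(PARTS["tile"][0]@R.T+[x,y,0])@S.T+[0,0,.075]
        r=render(n,[P],st0[n],0,c)&v; return 1-(r&M).sum()/max((r|M).sum(),1)
    for k in(4,3):
        sx=np.r_[np.zeros((1,4)),np.eye(4)*.5][:k+1,:k]
        r=minimize(lambda u:cost(np.r_[u,np.zeros(4-k)]),np.zeros(k),method="Nelder-Mead",options=dict(xatol=.01,fatol=1e-4,maxiter=300,initial_simplex=sx)); print(n,round(p,2),"x,y,yaw,pitch",(r.x*np.array([.01,.01,.1,.1])[:k]+np.array([.06,0,0,0])[:k]).round(4),round(r.fun,3))
print(o["tool_pos"],o["time_s"])
E
python3 tfit.py
```

```text
time_s: 22.75
tool_pos: [0.5442, 0.0499, 0.1081]
tool_rot: [179.9, 0.1, 158.2]
force: [-1.6, 0.6, 4.7]
grip_width: 0.0637
grasp_force: 15.0
time_s: 23.0
tool_pos: [0.5448, 0.0498, 0.1077]
tool_rot: [179.9, 0.1, 158.2]
force: [-2.6, -0.1, 9.8]
grip_width: 0.0639
grasp_force: 15.0
wrist 0.9 x,y,yaw,pitch [ 0.0604 -0.0024 -0.0006 -0.0243] 0.014
wrist 0.9 x,y,yaw,pitch [ 0.0597 -0.003   0.01  ] 0.016
[0.54484674 0.04983732 0.1077285 ] 23.0
```

```bash
python3 -m creep '0 0 0.0015 0 0.05;0.0012 -0.0005 -0.0006 0 0.05;0 0 0 0 0.05'; python3 -m creep '0.0012 -0.0005 -0.0006 0 0.05;0 0 0 0 0.05'; python3 tfit.py
```

```text
time_s: 23.48
tool_pos: [0.5454, 0.0496, 0.1075]
tool_rot: [179.9, 0.0, 158.2]
force: [-1.3, 0.7, 6.7]
grip_width: 0.0634
grasp_force: 15.0
time_s: 23.72
tool_pos: [0.5466, 0.0492, 0.1069]
tool_rot: [179.9, 0.0, 158.2]
force: [-0.7, 0.6, 7.2]
grip_width: 0.0636
grasp_force: 15.0
wrist 0.85 x,y,yaw,pitch [ 0.0569 -0.0026 -0.001   0.0138] 0.012
wrist 0.85 x,y,yaw,pitch [ 0.0574 -0.0026 -0.0008] 0.009
[0.54658574 0.04920305 0.106886  ] 23.725
```

```bash
python3 -m creep '0 0 0.001 0 0.05;0 0 0 0 0.05;0 0 0 0 0.087;0 0 0 0 0.087;0 0 0 0 0.087;0 0 0 0 0.087;0 0 0 0 0.087' && python3 -m creep '0 0 0.01 0 0.087;0 0 0.03 0 0.087;0 0 0.05 0 0.087;0 0 0.05 0 0.087;0 -0.04 0.04 0 0.087;0 -0.05 0 0 0.087;0 0 0 0 0.087' && python3 tfit.py 1 && python3 chk.py
```

```text
time_s: 24.7
tool_pos: [0.546, 0.0488, 0.107]
tool_rot: [-180.0, -0.0, 158.2]
force: [0.3, -0.0, -0.3]
grip_width: 0.0869
grasp_force: 0.0
time_s: 25.58
tool_pos: [0.5459, -0.0468, 0.2889]
tool_rot: [-180.0, 0.2, 157.7]
force: [0.0, 0.4, -0.6]
grip_width: 0.087
grasp_force: 0.0
wrist 0.73 x,y,yaw,pitch [ 0.0588 -0.003  -0.0015 -0.0173] 0.021
wrist 0.73 x,y,yaw,pitch [ 0.0587 -0.003   0.002 ] 0.025
side 0.92 x,y,yaw,pitch [ 0.0582 -0.0033  0.0051 -0.0233] 0.046
side 0.92 x,y,yaw,pitch [ 0.0582 -0.0032  0.0048] 0.048
top 0.96 x,y,yaw,pitch [ 0.084  -0.0017  0.0486 -0.6441] 0.078
top 0.96 x,y,yaw,pitch [ 0.0597 -0.0021  0.0212] 0.399
[ 0.5460003  -0.03967863  0.28693847] 25.775
side 0.68 952 [-0.0143  0.0108 -0.0399 -0.0557] 0.11
wrist 0.68 3054 [-0.0128 -0.0017 -0.033   0.0442] 0.114
top 0.54 801 [ 0.    0.   -0.03  0.  ] 1.0
[ 0.54607363 -0.04083568  0.28696387] [-1.79998376e+02 -5.06270795e-03  1.58222238e+02] 26.175
```

```bash
python3 -c "
import cv2
cv2.imwrite('pics/fin.png',cv2.resize(cv2.imread('pics/tf_side.png')[200:320,240:420],(780,520),interpolation=cv2.INTER_CUBIC))"
```

```text
(no output)
```

View pics/fin.png

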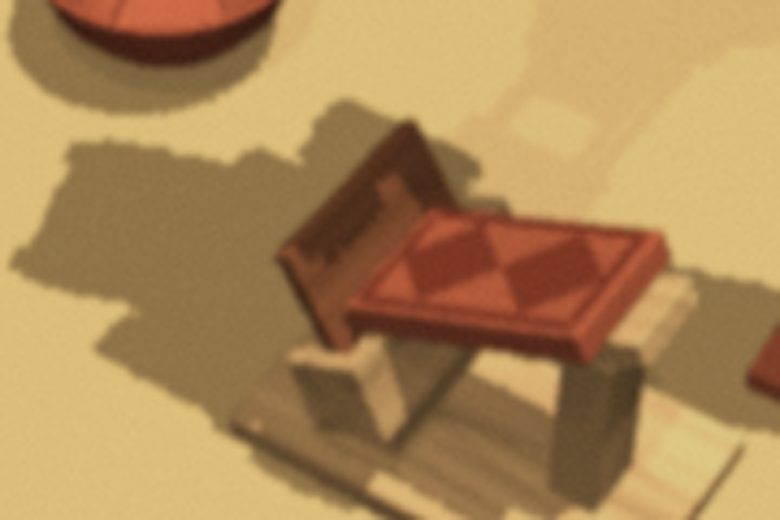

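The tile lies flat and square on the rail, with its lower edge at the board (edge at about crop pixels (350,310) to (430,215)). The board stands seated in the slot.

```bash
python3 -c "
from h import *
print(ticket.sign_off())"
```

```text
the job is handed in; nothing more can be done
None
```

I handed the job in at about 26 s: the wider board is pressed home in the slot, and the tile was set down on the rail and released, face up with its lower edge at the board, about 3 mm off centre. The sign-off gave no verdict, and I judged the board's depth mainly by feeling it bottom out.

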